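# Shut the wheel box and turn its catch

### The arm

A 6-joint arm with a two-finger parallel gripper is mounted at the origin on the work surface. World frame = base frame: x ahead of the robot, y to its left, z up, the work surface at z = 0. Lengths are in m, angles in rad, forces in N, time in s.
With the tool pointing down it reaches from about 0.325 to 0.775 m from the base axis. Payload 9.3 kg.
Tool frame: the origin (TCP) lies at the very end of the fingers, on their centre line; the grasp point (between the pads) lies 19 mm behind it; y points along the fingers, x is the direction in which the jaws open and shut, and the axes are right-handed (so a half turn about y gives the same grasp; the last joint's range is limited). The gripper opens to 85 mm and grips with 20 to 120 N. Pads are 22 mm wide; open, the fingers measure 114 mm over their backs; the gripper's body (76 mm by 85 mm) begins 54 mm behind the grasp point. The pads swing forward as they close: fully open they stand 13 mm farther back than shut.
Start: joints at [-0.153, 0.259, 0.021, 1.334, 0, 1.418], TCP at [0.55, -0, 0.231] pointing down, gripper open.
Joint ranges: [-3.04, 3.04], [-0.91, 1.82], [-1.04, 1.36], [-1.92, 1.95], [-1.52, 1.45], [-3.14, 3.14]. Speed limits (rad/s): [2.22, 2.22, 2.79, 3.14, 3.14, 3.14].

### API

Orientations are given as a unit quaternion [x, y, z, w].
In Python, from plant import r gives the robot as it stands.
- The arm moves only by the shell command python3 -m jog 'ROWS' [OPENING] [FORCE]. ROWS is JSON, a list of rows, each a list of 6 numbers: the shift along the tool's x, y, z in units of 60 mm (1.0 is 60 mm), then the turn, a rotation vector about the tool's x, y, z in units of 8 degrees (1.0 is 8 degrees). In form: [[dx, dy, dz, wx, wy, wz], ...]. A call has 1 to 12 rows; each row is the pose to reach, as a shift and turn from the pose commanded when the call began, along the tool's axes at that moment; what a row does not reach only later rows make up. A row lasts 1/8 s, in which the tool goes at most 62.5 mm and 10.7 degrees, less where a joint would pass 70% of its speed; a pose out of reach is approached as far as the arm can. A call with a gripper value outside its range is refused whole. OPENING is the opening, from 0 (shut) to 1 (fully open), set as the call begins (- or left out, the last holds). The fingers move at their own pace and stop on an object; FORCE is the grip in N (left out, the last holds). Time passes only in rows, so rows that repeat a pose let the fingers close. It gives the time, the measured TCP pose, the force and the opening at its end, in the units of the state.
- r.state(): the state, without advancing time (a new reading comes with each control period).
- r.get_image(name): name is "scene" or "side" or "wrist"; returns (picture, depth): 480x640x3 uint8, red, green, blue; 480x640 float32, m along the optical axis (not along the pixel's ray), 0 where there is no reading.
- r.camera_info(name): a dict with "fx", "fy", "cx", "cy" (pixels), "camera_from_world" (4x4, takes a point from world to camera coordinates). Camera axes: x right, y up, looking along -z (the intrinsics and any distortion apply to the point x, -y, -z); pixel columns grow to the right and rows downward; lengths in m; the calibration is good to about 2 mm. A picture is of the moment at which its call begins: read the wrist's pose just before it. camera_info takes no time and is no camera call; for the wrist camera it gives the pose at the moment of the call.
- r.hand_in(): hands the job in, once; it reports no verdict.
The state is a dict: "clock": time; "q": joint angles; "joint_velocities": joint speeds; "effort": joint torques, N m; "tool_pos": TCP position; "tool_rot": TCP orientation; "contact_force": force on the tool from outside, world axes, zero at the start; "wrist_torque": the same for the moment, N m; "grip_width": opening from 0.0 (shut) to 1.0 (fully open).
Only numpy, scipy, OpenCV 4.12 (cv2) and the standard library are available. Lean on these libraries where they do the work, as an engineer would, in place of code of your own. Each camera call takes 0.05 s, during which the arm holds its last target.

### The job

Using only the fingertips and gripping nothing, push the sliding lid of the wooden wheel box fully home, then push the wooden turn-button round across the lid, as far as it goes, so that it lies behind the lid's rib and keeps the lid shut. Do not turn the button before the lid is home. Do not lift the box or shove it along the bench, and leave the toy cars and other things on the bench where they are.

Things in the scene. Friction and masses are not known exactly. Their poses are not given: they have to be found in the camera images.
- box: Heavy loose pale-wood box full of toy wheels (about 2.3 to 3.4 kg), standing on the bench. Outside 240 mm (its x) x 130 mm (its y) x 80 mm (z); origin at the centre of its underside, z up. Its 12 mm thick long side walls (at y = -59 and +59 mm) rise to z = 80 mm; the lid slides between them, its flat top at z = 72 mm. The box's -x end wall is lower (62 mm) and the open lid sticks out over that end. The wheels inside lie below the lid.
- lid (a joint): Sliding lid (plywood board 226 x 104 x 8 mm): distance in m that it is drawn out towards the box's -x; 0 = fully home against its stop, 0.11 = farthest out; it starts 0.05 to 0.09 out. Friction about 2.5 N plus light damping; it stays where it is left. Push it towards the box's +x to shut it.
- rib_face (a point): Moves with the lid: centre of the upright -x face of the dark wooden rib across the lid, the face to push. The rib is 12 mm thick (x), 60 mm long (y) and rises from the lid top at z = 72 mm to z = 101 mm above the bench; this point is at 90 mm. With the lid home it lies at x = -51, y = 0 mm in the box frame; its axes are those of the box.
- button (a joint): Turn-button (dark wooden bar on a screw), angle in rad about the vertical: 0 = lying along the side wall, pointing to the box's -x; it turns clockwise seen from above, up to its stop at 1.571 = pointing to the box's +y, across the lid just behind (3 mm to -x of) the shut rib. At angle q it points along (-cos q, sin q) in the box frame. It starts at 0 to 0.3, turns stiffly (0.07 N m) and stays where it is left.
- button_pivot (a point): The button's screw axis, on top of the box's -y side wall, at x = -62, y = -59 mm in the box frame and 92 mm above the bench. The bar is 16 mm wide, reaches 58 mm from this axis to its round tip and 6 mm the other way, and stands from z = 82 to z = 102 mm above the bench.
- button_tip (a point): Moves with the button: the end of its round tip, 58 mm from the pivot, at half the bar's height (92 mm above the bench).
- car_a: Bystander: pale wooden toy car, 100 x 60 x 58 mm, beside the box on its -y side, nearer its +x end. Origin under its centre, long along its x.
- car_b: Bystander: darker wooden toy car, 110 x 60 x 58 mm, beside the box on its -y side, nearer its -x end (below the level of the button). Origin under its centre, long along its x.
- car_c: Bystander: darker wooden toy car, 130 x 60 x 58 mm. Origin under its centre, long along its x.
- sander: Bystander: cork sanding block, 90 x 55 x 34 mm, beyond the box's +x end. Origin under its centre.
- glue: Bystander: amber glue bottle, 68 mm diameter, 190 mm tall. Origin under its centre.
- wheel_bowl: Bystander: white bowl, 110 mm diameter, 50 mm tall. Origin under its centre.
- brush: Bystander: brush lying on the bench along its own x.

How it is judged:
By the outcome, as a careful person would: the job done as asked, in the order asked, and still so for the second after the job is handed in, with the robot touching nothing.
It also fails if it takes over 45 s, if anything falls off the work surface, if the arm or the gripper's body presses on something with over 40 N, if the wrist force passes 120 N, or if a joint passes its speed limit or range.

## Working session

There is one attempt and no reset: what is moved stays moved. The work goes in short steps, Python scripts to look and compute and a shell command to move; the robot and the scene stay as the last step left them, time stands still between calls to the robot, and variables do not carry over. Pictures are saved under pics/ and viewed, and the job is handed in when it is done.

```bash
mkdir -p pics; ls; python3 - <<'E'
from plant import r
import cv2,numpy as np
s=r.state(); print(s)
for n in("scene","side","wrist"):
    i=r.camera_info(n); im,d=r.get_image(n)
    print(n,i)
    cv2.imwrite(f"pics/{n}0.png",im[:,:,::-1]); np.savez(f"{n}0.npz",im=im,d=d,T=i["camera_from_world"],K=[i[k] for k in("fx","fy","cx","cy")])
E
```

```text
pics
{'clock': 0.0, 'q': array([-1.52577679e-01,  2.59176480e-01,  2.07584167e-02,  1.33372303e+00,
       -2.89558384e-05,  1.41816383e+00]), 'joint_velocities': array([ 1.07612059e-03, -1.06507235e-03,  4.80787244e-05, -1.46861134e-03,
        6.21706325e-04,  4.73573421e-04]), 'effort': array([-2.65873996e-04, -5.55637658e+01,  3.44536042e+01,  1.31759423e-02,
       -2.94380488e-04,  4.47349430e-05]), 'tool_pos': array([5.49706161e-01, 4.41369488e-05, 2.30673402e-01]), 'tool_rot': array([-7.07044465e-01,  4.52090991e-04,  4.90863613e-04,  7.07168777e-01]), 'contact_force': array([-0.20580153, -0.05202495, -0.09516406]), 'wrist_torque': array([-0.02801341,  0.03032712, -0.01195087]), 'grip_width': 1.0030194179633274}
scene {'fx': 610.8617836235805, 'fy': 610.8617836235805, 'cx': 312.12850049566475, 'cy': 244.97526530994256, 'camera_from_world': array([[-7.62509659e-01,  6.46975512e-01, -1.30669727e-03,
         4.33377371e-01],
       [-5.62383601e-01, -6.61810490e-01,  4.95713184e-01,
         2.37328772e-01],
       [ 3.19849505e-01,  3.78720956e-01,  8.68485309e-01,
        -2.
[... 248 characters left out ...]
2, -0.52089848, -0.01737831, -0.45019093],
       [ 0.40706196,  0.64536709,  0.64637596, -0.2388845 ],
       [-0.32548086, -0.55871826,  0.76282116, -1.04023751],
       [ 0.        ,  0.        ,  0.        ,  1.        ]])}
wrist {'fx': 347.83724727335056, 'fy': 347.83724727335056, 'cx': 323.5937929002091, 'cy': 241.96542070081853, 'camera_from_world': array([[ 9.99999988e-01,  1.53766011e-04,  1.48599566e-05,
        -5.49171586e-01],
       [-1.42582676e-04,  9.55711950e-01, -2.94303668e-01,
         3.82679361e-02],
       [-5.94557391e-05,  2.94303662e-01,  9.55711960e-01,
        -3.78754092e-01],
       [ 0.00000000e+00,  0.00000000e+00,  0.00000000e+00,
         1.00000000e+00]])}
```

View pics/scene0.png

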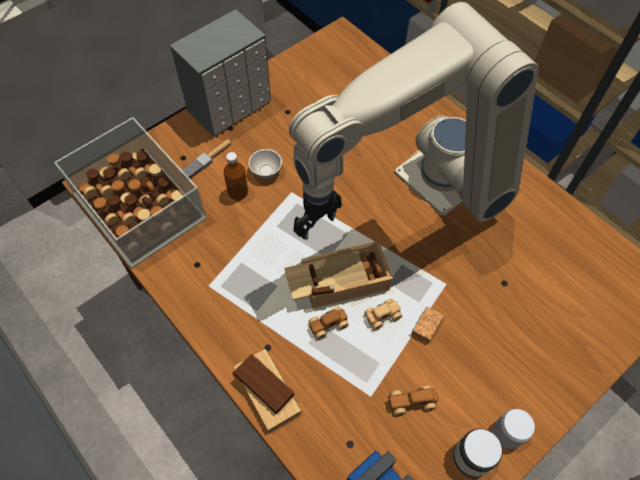

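View pics/side0.png

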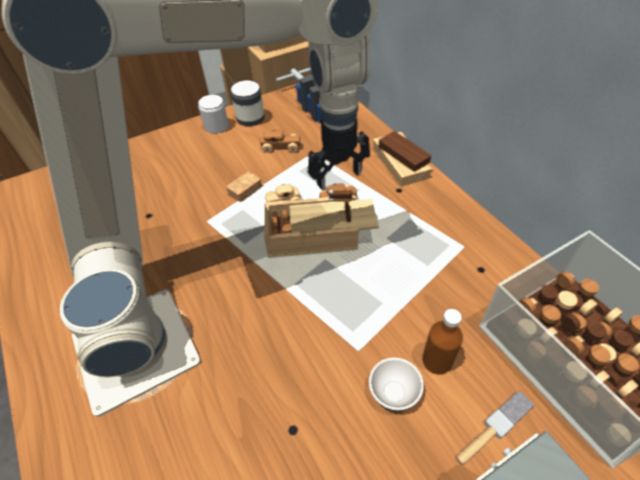

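View pics/wrist0.png

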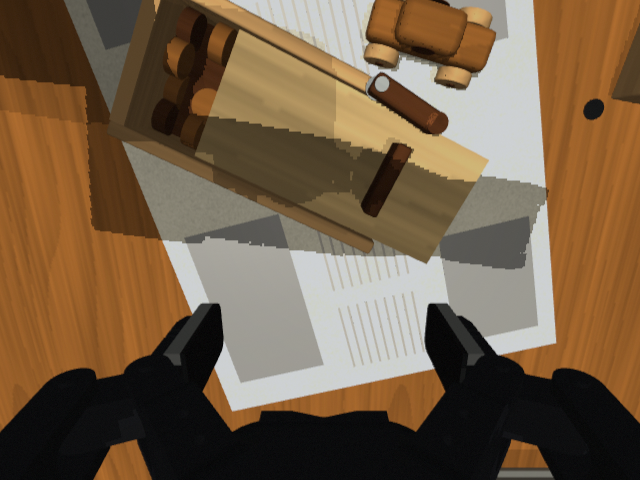

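```bash
cat > h.py <<'E'
import numpy as np
def ray(n,u,v,z):
    f=np.load(n+'.npz');T=f['T'];fx,fy,cx,cy=f['K']
    R=T[:3,:3];c=-R.T@T[:3,3];d=R.T@np.array([(u-cx)/fx,-(v-cy)/fy,-1.])
    return c+d*(z-c[2])/d[2]
def pt(n,u,v):
    f=np.load(n+'.npz');T=f['T'];fx,fy,cx,cy=f['K'];z=f['d'][v,u]
    R=T[:3,:3];c=-R.T@T[:3,3];return c+z*(R.T@np.array([(u-cx)/fx,-(v-cy)/fy,-1.]))
E
python3 - <<'E'
import cv2
im=cv2.imread('pics/wrist0.png')
c=im[60:270,340:500];cv2.imwrite('pics/wc.png',cv2.resize(c,None,fx=2.8,fy=2.8,interpolation=2)[:600])
c=im[0:260,90:400];cv2.imwrite('pics/wc2.png',cv2.resize(c,None,fx=2.3,fy=2.3,interpolation=2)[:600])
E
```

```text
(no output)
```

View pics/wc.png

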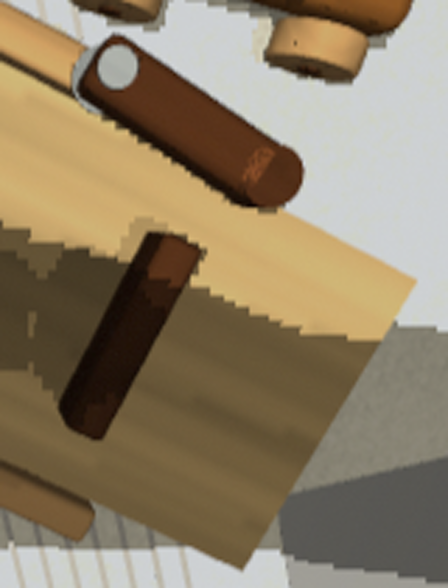

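View pics/wc2.png

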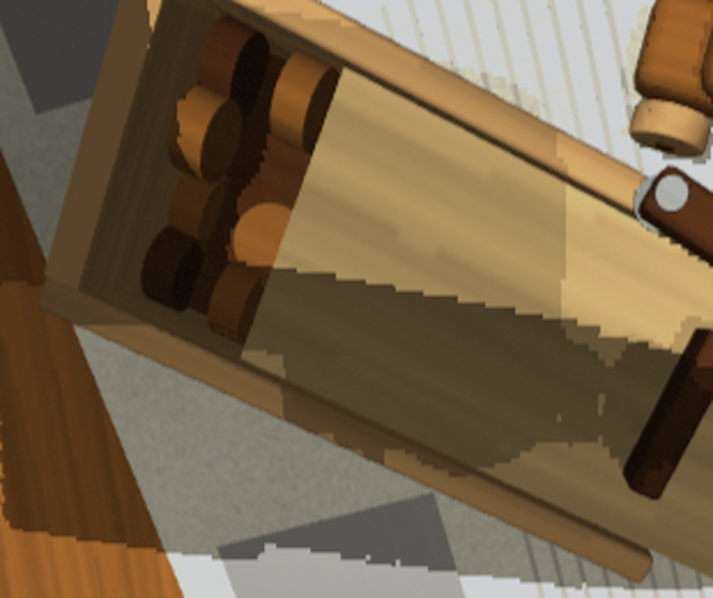

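```bash
python3 - <<'E'
from h import *
np.set_printoptions(precision=4,suppress=True)
n='wrist0'
f=np.load(n+'.npz');T=f['T'];print('cam',-T[:3,:3].T@T[:3,3])
P={}
for k,u,v,z in [('piv',382.1,83.6,.103),('tip',445.7,127.9,.102),('lidA',488.2,160,.072),('lidB',426.4,263.6,.072),('lidC',239,29.6,.072),('lidD',195.7,155.2,.072),('ribA',394.3,142.9,.101),('ribB',413,149.3,.101),('ribC',362.1,204.6,.101),('ribD',375.7,216.4,.101)]:
    P[k]=ray(n,u,v,z); q=pt(n,int(round(u)),int(round(v)));print(k,P[k],q)
for a,b in(('lidA','lidC'),('lidB','lidD'),('lidA','lidB'),('lidC','lidD'),('tip','piv'),('ribA','ribC'),('ribB','ribD')):
    d=P[b]-P[a];print(a,b,np.hypot(*d[:2]),np.degrees(np.arctan2(d[1],d[0])))
for u,v in((385,180),(375,205),(400,155),(400,100),(430,120),(300,120)):print(pt(n,u,v))
E
```

```text
cam [0.5492 0.075  0.3733]
piv [0.5909 0.1099 0.103 ] [0.5905 0.1094 0.1051]
tip [0.6397 0.0799 0.102 ] [0.6737 0.0817 0.0009]
lidA [0.6882 0.0547 0.072 ] [0.6878 0.0547 0.0725]
lidB [ 0.6442 -0.0387  0.072 ] [ 0.6664 -0.0663  0.0002]
lidC [0.4846 0.1517 0.072 ] [0.4847 0.1513 0.0723]
lidD [0.4415 0.0586 0.072 ] [0.4421 0.0588 0.0729]
ribA [0.6024 0.0692 0.101 ] [0.6053 0.0688 0.0847]
ribB [0.6168 0.0645 0.101 ] [0.6237 0.0637 0.0733]
ribC [0.5797 0.0221 0.101 ] [0.5812 0.0191 0.0869]
ribD [0.5909 0.0126 0.101 ] [0.5956 0.0062 0.0717]
lidA lidC 0.22554361798567288 154.52661336955856
lidB lidD 0.22477153583007858 154.3533410069872
lidA lidB 0.10326282046884783 -115.26816955987515
lidC lidD 0.10258877831921231 -114.83502692062551
tip piv 0.057267641147888695 148.4179804619745
ribA ribC 0.052246750888787725 -115.75721959077286
ribB ribD 0.05807871867095076 -116.51988169735706
[0.597  0.0414 0.1001]
[0.5901 0.0216 0.1   ]
[0.6072 0.0604 0.1014]
[0.6045 0.0991 0.1023]
[0.6277 0.0855 0.1013]
[0.5299 0.0865 0.0731]
```

```bash
python3 -m jog '[[0.2,0,0.05,0,-1.2,0],[0.5,0.2,0.1,0,-2.4,0],[0.8,0.5,0.2,0,-3.6,0],[1.1,0.9,0.3,0,-4.8,0],[1.3,1.3,0.4,0,-6,0],[1.41,1.6,0.4,0,-7.2,0],[1.41,1.68,0.4,0,-8.06,0],[1.41,1.68,0.4,0,-8.06,0],[1.41,1.68,0.4,0,-8.06,0]]' 0
python3 - <<'E'
from plant import r
import cv2,numpy as np
s=r.state(); print(s['tool_pos'],s['tool_rot'],s['contact_force'],s['q'],s['clock'])
for n in("side","wrist"):
    i=r.camera_info(n); im,d=r.get_image(n)
    cv2.imwrite(f"pics/{n}1.png",im[:,:,::-1]); np.savez(f"{n}1.npz",im=im,d=d,T=i["camera_from_world"],K=[i[k] for k in("fx","fy","cx","cy")])
cv2.imwrite("pics/sidec1.png",cv2.resize(cv2.imread("pics/side1.png")[100:300,220:440],None,fx=3,fy=3))
E
```

```text
clock: 1.27
tool_pos: [0.6347, 0.024, 0.1308]
tool_rot: [0.599, 0.376, -0.376, -0.599]
contact_force: [1.1, 0.6, -0.0]
grip_width: -0.001
[0.63465688 0.02396609 0.13077842] [ 0.59865869  0.37649636 -0.37633351 -0.59852431] [ 1.12502531  0.61200285 -0.03342202] [-9.42648822e-02  4.44046120e-01  4.35553887e-02  1.17000719e+00
 -1.02311894e-05  3.53827650e-01] 1.275
```

View pics/wrist1.png

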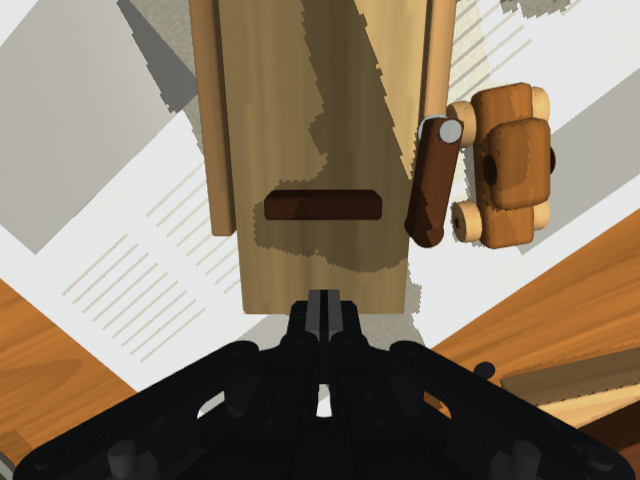

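View pics/sidec1.png

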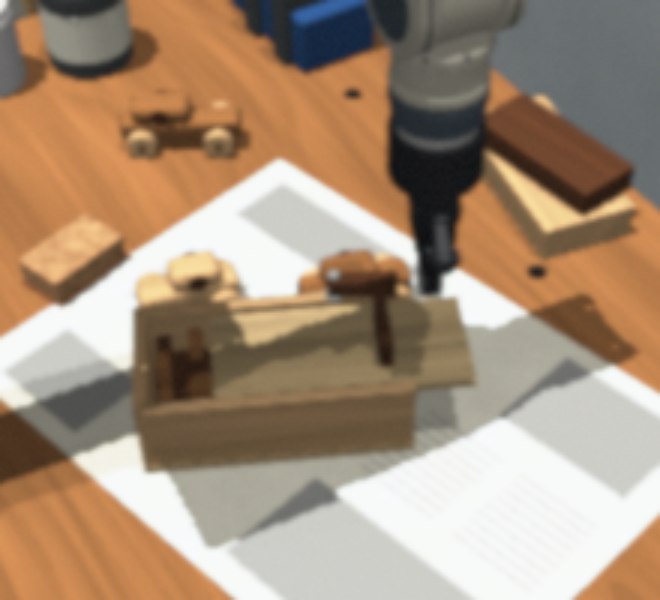

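```bash
cat >> h.py <<'E'
ex=np.array([-.9026,.4305]);ey=np.array([-.4305,-.9026]);O=np.array([.5095,.0833])
def box(p): d=np.asarray(p)[:2]-O;return np.array([d@ex,d@ey])
E
python3 - <<'E'
from h import *
np.set_printoptions(precision=4,suppress=True)
n='wrist1'
for k,u,v,z in [('piv',451,131,.103),('tip',425,248,.102),('ribL',264,220,.101),('ribR',382,220,.101),('lidL',243,313,.072),('lidR',406,314,.072),('wallL',212,236,.08),('wallLtop',193,20,.08),('edge',190,0,.08)]:
    p=ray(n,u,v,z);print(k,p,box(p))
for v in range(196,226,3): q=pt(n,320,v);print(v,box(q),q[2])
print(box([.6347,.0240]))
f=np.load('wrist1.npz');T=f['T']
for u,v in((310,300),(335,300),(297,310),(352,310),(323,295),(310,291),(335,291)): q=pt(n,u,v);print(u,v,box(q),q[2])
E
```

```text
piv [0.5906 0.1107 0.103 ] [-0.0615 -0.0596]
tip [0.6398 0.0794 0.102 ] [-0.1193 -0.0526]
ribL [0.5907 0.011  0.101 ] [-0.1044  0.0303]
ribR [0.6167 0.0652 0.101 ] [-0.1045 -0.0298]
lidL [ 0.6433 -0.0384  0.072 ] [-0.1731  0.0522]
lidR [0.6896 0.0564 0.072 ] [-0.1741 -0.0533]
wallL [ 0.589  -0.0262  0.08  ] [-0.1189  0.0646]
wallLtop [0.491  0.0222 0.08  ] [-0.0096  0.0632]
edge [0.4832 0.0253 0.08  ] [-0.0012  0.0636]
196 [-0.0925  0.0017] 0.09903779239496735
199 [-0.0936  0.0017] 0.10120260306723136
202 [-0.0951  0.0017] 0.10134729026785425
205 [-0.0967  0.0017] 0.10126161974366624
208 [-0.0984  0.0018] 0.10024575329541732
211 [-0.0999  0.0018] 0.1005430434727653
214 [-0.1013  0.0018] 0.10094640602890839
217 [-0.1028  0.0018] 0.10116475774061254
220 [-0.1114  0.0021] 0.07220244790496888
223 [-0.1134  0.0021] 0.07171121489658255
[-0.1385 -0.0004]
310 300 [-0.1265  0.0055] 0.14657728839295875
335 300 [-0.1265 -0.0046] 0.14651599714484093
297 310 [-0.1307  0.0108] 0.1470434504443341
352 310 [-0.1308 -0.0115] 0.1469572643670316
323 295 [-0.1272  0.0003] 0.14045669301040764
310 291 [-0.1269  0.0059] 0.13728420314211212
335 291 [-0.1272 -0.0049] 0.13672959569497967
```

```bash
python3 -m jog '[[0,0.4,0,0,0,0],[0,0.81,0,0,0,0],[0,0.81,0.2,0,0,0],[0,0.81,0.35,0,0,0],[0,0.81,0.45,0,0,0],[0,0.81,0.6,0,0,0],[0,0.81,0.75,0,0,0],[0,0.81,0.9,0,0,0],[0,0.81,1.0,0,0,0],[0,0.81,1.1,0,0,0],[0,0.81,1.15,0,0,0],[0,0.81,1.15,0,0,0]]'
python3 - <<'E'
from plant import r
from h import *
import cv2
s=r.state(); print(s['tool_pos'],box(s['tool_pos']),s['contact_force'],s['contact_force'][:2]@ex,s['clock'])
n='wrist'
i=r.camera_info(n); im,d=r.get_image(n)
cv2.imwrite(f"pics/{n}2.png",im[:,:,::-1]); np.savez(f"{n}2.npz",im=im,d=d,T=i["camera_from_world"],K=[i[k] for k in("fx","fy","cx","cy")])
E
```

```text
clock: 2.88
tool_pos: [0.5717, 0.0539, 0.0816]
tool_rot: [-0.598, -0.377, 0.378, 0.598]
contact_force: [-0.9, 0.3, 0.3]
grip_width: -0.002
[0.57172857 0.05389834 0.08161739] [-0.06882492 -0.00025147] [-0.90070977  0.29438089  0.28098515] 0.9397116115880599 2.875
```

View pics/wrist2.png

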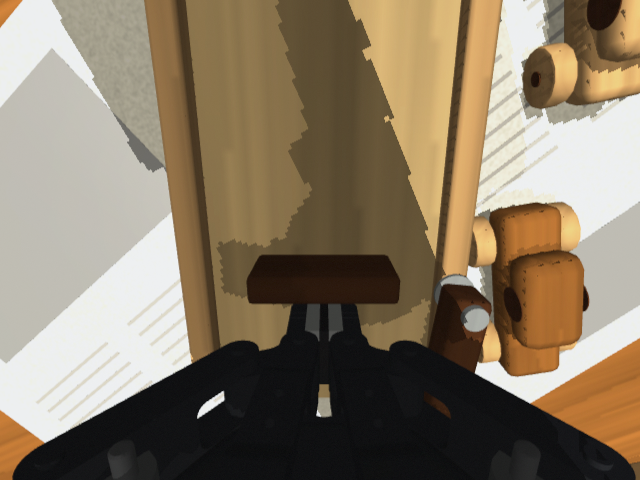

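```bash
python3 -m jog '[[0,0,0.03,0,0,0],[0,0,0.06,0,0,0]]'; python3 -m jog '[[0,0,0.02,0,0,0]]'; python3 -m jog '[[0,0,0.02,0,0,0]]';
```

```text
clock: 3.18
tool_pos: [0.569, 0.0552, 0.0815]
tool_rot: [-0.598, -0.377, 0.377, 0.598]
contact_force: [1.9, -1.1, -2.6]
grip_width: 0.001
clock: 3.3
tool_pos: [0.5679, 0.0557, 0.0817]
tool_rot: [-0.598, -0.377, 0.377, 0.598]
contact_force: [2.1, -1.2, -1.9]
grip_width: -0.003
clock: 3.42
tool_pos: [0.5668, 0.0563, 0.0818]
tool_rot: [0.598, 0.377, -0.377, -0.598]
contact_force: [1.4, -1.0, -1.2]
grip_width: 0.003
```

```bash
python3 -m jog '[[0,0,0.015,0,0,0]]'; python3 -m jog '[[0,0,0.015,0,0,0]]'
```

```text
clock: 3.55
tool_pos: [0.5661, 0.0567, 0.0819]
tool_rot: [0.598, 0.377, -0.377, -0.598]
contact_force: [2.2, -1.6, -2.1]
grip_width: 0.002
clock: 3.68
tool_pos: [0.5654, 0.057, 0.0819]
tool_rot: [0.598, 0.377, -0.377, -0.598]
contact_force: [4.8, -2.8, -2.4]
grip_width: 0.002
```

```bash
python3 -m jog '[[0,0,0.01,0,0,0]]';python3 - <<'E'
from plant import r
from h import *
import cv2
s=r.state(); print(box(s['tool_pos']),s['contact_force'],s['contact_force'][:2]@ex,s['clock'])
n='wrist'
i=r.camera_info(n); im,d=r.get_image(n)
cv2.imwrite(f"pics/{n}3.png",im[:,:,::-1]); np.savez(f"{n}3.npz",im=im,d=d,T=i["camera_from_world"],K=[i[k] for k in("fx","fy","cx","cy")])
E
```

```text
clock: 3.8
tool_pos: [0.5654, 0.057, 0.082]
tool_rot: [0.599, 0.377, -0.377, -0.598]
contact_force: [6.5, -3.3, -4.3]
grip_width: 0.003
[-0.06177074 -0.00033655] [ 6.53671762 -3.27307071 -4.26974074] -7.309098263307994 3.8
```

View pics/wrist3.png

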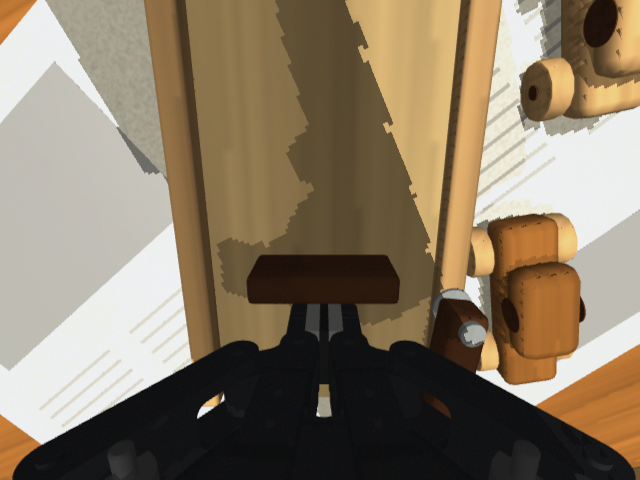

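```bash
python3 -m jog '[[0,0,-0.2,0,0,0],[0,-0.4,-0.3,0,0,0],[0,-0.8,-0.4,0,0,0],[0.5,-0.8,-0.6,0,0,0],[1.0,-0.8,-0.8,0,0,0],[1.5,-0.8,-0.95,0,0,0],[1.5,-0.8,-0.95,0,0,0],[1.5,-0.8,-0.95,0,0,0]]';python3 - <<'E'
from plant import r
from h import *
import cv2
s=r.state(); print(box(s['tool_pos']),s['contact_force'],s['clock'])
for n in('wrist','scene','side'):
    i=r.camera_info(n); im,d=r.get_image(n)
    cv2.imwrite(f"pics/{n}4.png",im[:,:,::-1]); np.savez(f"{n}4.npz",im=im,d=d,T=i["camera_from_world"],K=[i[k] for k in("fx","fy","cx","cy")])
a=cv2.imread("pics/scene4.png")[220:360,260:420];cv2.imwrite("pics/scenec4.png",cv2.resize(a,None,fx=4,fy=4))
E
```

```text
clock: 4.85
tool_pos: [0.6546, 0.1138, 0.1295]
tool_rot: [-0.598, -0.377, 0.378, 0.598]
contact_force: [-0.0, -0.6, -0.2]
grip_width: 0.002
[-0.11783772 -0.08996103] [-0.02400779 -0.6440257  -0.1836128 ] 4.85
```

View pics/wrist4.png

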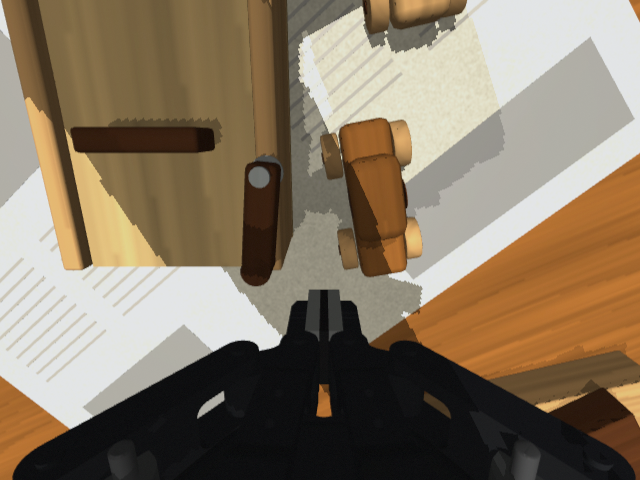

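View pics/scenec4.png

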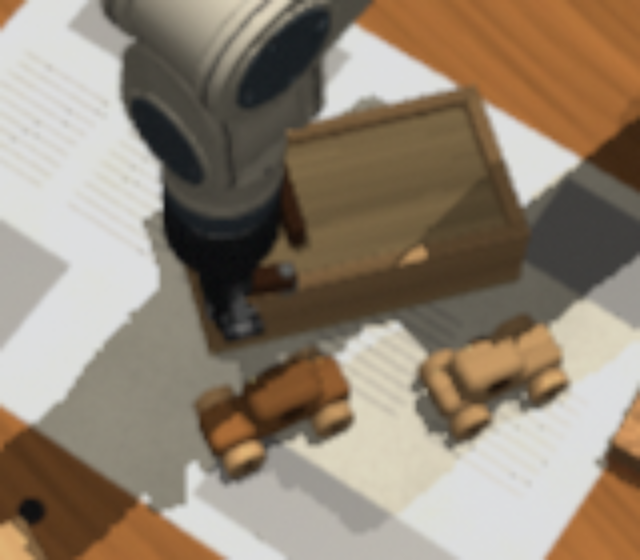

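```bash
python3 - <<'E'
from h import *
np.set_printoptions(precision=4,suppress=True)
n='wrist4'
for k,u,v,z in [('piv',259,177,.103),('tip',254,286,.102),('ribL',74,152.5,.101),('ribR',214,151.5,.101),('lidL',88,266,.072),('wallend',65,270,.08)]:
    p=ray(n,u,v,z);print(k,p,box(p))
piv=np.array([-.0618,-.0592]);st=np.array([-.1178,-.09])
for q in np.radians([0,10,20,30,40,50,60,70,80,90]):
    c=piv+.045*np.array([-np.cos(q),np.sin(q)])-.008*np.array([np.sin(q),np.cos(q)])-[.0115,.008]
    d=(c-st)/.06;print(np.degrees(q),c,'dx %.2f dz %.2f'%(-d[1],d[0]))
E
```

```text
piv [0.5903 0.1096 0.103 ] [-0.0616 -0.0585]
tip [0.6397 0.0794 0.102 ] [-0.1192 -0.0525]
ribL [0.5422 0.0351 0.101 ] [-0.0503  0.0295]
ribR [0.5706 0.0956 0.101 ] [-0.0498 -0.0374]
lidL [ 0.5934 -0.018   0.072 ] [-0.1193  0.0553]
wallend [ 0.5893 -0.0253  0.08  ] [-0.1188  0.0637]
0.0 [-0.1183 -0.0752] dx -0.25 dz -0.01
10.0 [-0.119  -0.0673] dx -0.38 dz -0.02
20.0 [-0.1183 -0.0593] dx -0.51 dz -0.01
29.999999999999996 [-0.1163 -0.0516] dx -0.64 dz 0.03
40.0 [-0.1129 -0.0444] dx -0.76 dz 0.08
50.0 [-0.1084 -0.0379] dx -0.87 dz 0.16
59.99999999999999 [-0.1027 -0.0322] dx -0.96 dz 0.25
70.0 [-0.0962 -0.0276] dx -1.04 dz 0.36
80.0 [-0.089  -0.0243] dx -1.10 dz 0.48
90.0 [-0.0813 -0.0222] dx -1.13 dz 0.61
```

```bash
python3 -m jog '[[0,0.4,0,0,0,0],[0,0.72,0,0,0,0],[0,0.72,0,0,0,0],[-0.25,0.72,-0.01,0,0,0],[-0.38,0.72,-0.02,0,0,0],[-0.51,0.72,-0.01,0,0,0],[-0.64,0.72,0.03,0,0,0],[-0.76,0.72,0.08,0,0,0],[-0.76,0.72,0.08,0,0,0]]';python3 - <<'E'
from plant import r
from h import *
import cv2
s=r.state(); print(box(s['tool_pos']),s['contact_force'],s['clock'])
for n in('wrist',):
    i=r.camera_info(n); im,d=r.get_image(n)
    cv2.imwrite(f"pics/{n}5.png",im[:,:,::-1]); np.savez(f"{n}5.npz",im=im,d=d,T=i["camera_from_world"],K=[i[k] for k in("fx","fy","cx","cy")])
E
```

```text
clock: 6.12
tool_pos: [0.6305, 0.0745, 0.0869]
tool_rot: [0.598, 0.377, -0.377, -0.598]
contact_force: [0.6, -0.3, 0.1]
grip_width: 0.001
[-0.11302999 -0.04411041] [ 0.57243379 -0.25394755  0.1423558 ] 6.125
```

View pics/wrist5.png

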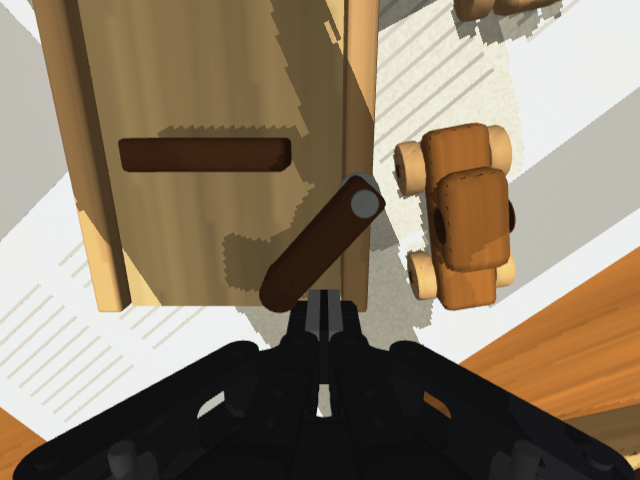

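```bash
python3 -m jog '[[-0.11,0,0.08,0,0,0],[-0.2,0,0.17,0,0,0],[-0.28,0,0.28,0,0,0],[-0.34,0,0.4,0,0,0],[-0.36,0,0.46,0,0,0],[-0.36,0,0.46,0,0,0]]';python3 - <<'E'
from plant import r
from h import *
import cv2
s=r.state(); print(box(s['tool_pos']),s['contact_force'],s['clock'])
for n in('wrist',):
    i=r.camera_info(n); im,d=r.get_image(n)
    cv2.imwrite(f"pics/{n}6.png",im[:,:,::-1]); np.savez(f"{n}6.npz",im=im,d=d,T=i["camera_from_world"],K=[i[k] for k in("fx","fy","cx","cy")])
E
```

```text
clock: 6.92
tool_pos: [0.5963, 0.0674, 0.0868]
tool_rot: [-0.598, -0.377, 0.377, 0.598]
contact_force: [0.2, -0.7, -0.2]
grip_width: 0.003
[-0.08515992 -0.02302172] [ 0.21796541 -0.66651086 -0.15515029] 6.925
```

View pics/wrist6.png

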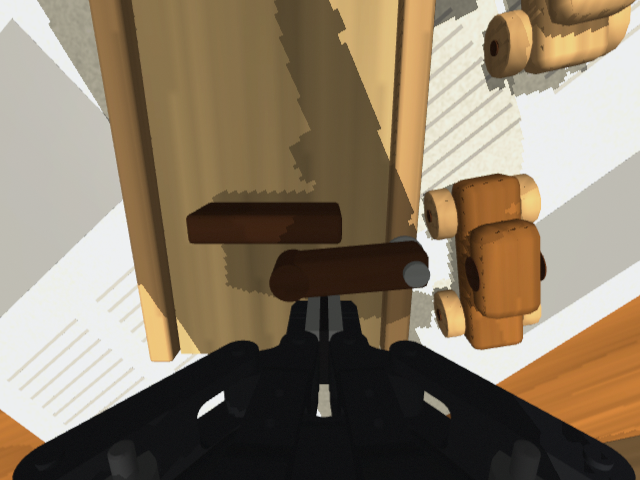

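About 85° turned. Now small steps to the stop, watching the force.

```bash
python3 -m jog '[[0,0,0.02,0,0,0]]'; python3 -m jog '[[0,0,0.02,0,0,0]]';python3 -m jog '[[0,0,0.015,0,0,0]]'
```

```text
clock: 7.1
tool_pos: [0.5958, 0.0679, 0.0867]
tool_rot: [0.598, 0.377, -0.377, -0.598]
contact_force: [1.1, -1.0, 0.8]
grip_width: 0.001
clock: 7.22
tool_pos: [0.5949, 0.0682, 0.0867]
tool_rot: [0.598, 0.377, -0.377, -0.598]
contact_force: [0.7, -2.6, 0.4]
grip_width: -0.002
clock: 7.35
tool_pos: [0.5939, 0.0686, 0.0867]
tool_rot: [0.598, 0.377, -0.377, -0.598]
contact_force: [0.5, -1.9, 0.7]
grip_width: -0.002
```

```bash
python3 -m jog '[[0,0,0.015,0,0,0]]'; python3 -m jog '[[0,0,0.015,0,0,0]]'
```

```text
clock: 7.48
tool_pos: [0.593, 0.069, 0.0867]
tool_rot: [0.598, 0.377, -0.377, -0.598]
contact_force: [1.7, -1.8, 0.4]
grip_width: 0.0
clock: 7.6
tool_pos: [0.5923, 0.0694, 0.0867]
tool_rot: [0.598, 0.377, -0.377, -0.598]
contact_force: [3.2, -4.6, -0.3]
grip_width: 0.001
```

```bash
python3 -m jog '[[0,0,0.01,0,0,0]]';  python3 - <<'E'
from plant import r
from h import *
s=r.state(); print(box(s['tool_pos']),s['contact_force'][:2]@ex)
E
```

```text
clock: 7.72
tool_pos: [0.5923, 0.0694, 0.0868]
tool_rot: [0.599, 0.377, -0.377, -0.598]
contact_force: [4.6, -4.7, -1.5]
grip_width: -0.0
[-0.08068938 -0.0231036 ] -6.2084757497761345
```

```bash
python3 -m jog '[[0,0,-0.2,0,0,0],[0,-0.3,-0.4,0,0,0],[0,-0.8,-0.6,0,0,0],[0,-1.4,-0.8,0,0,0],[0,-1.6,-0.8,0,0,0],[0,-1.6,-0.8,0,0,0]]';python3 - <<'E'
from plant import r
from h import *
import cv2
s=r.state(); print(box(s['tool_pos']),s['contact_force'],s['clock'])
for n in('wrist','scene'):
    i=r.camera_info(n); im,d=r.get_image(n)
    cv2.imwrite(f"pics/{n}7.png",im[:,:,::-1]); np.savez(f"{n}7.npz",im=im,d=d,T=i["camera_from_world"],K=[i[k] for k in("fx","fy","cx","cy")])
a=cv2.imread("pics/scene7.png")[220:360,260:420];cv2.imwrite("pics/scenec7.png",cv2.resize(a,None,fx=4,fy=4))
E
```

```text
clock: 8.48
tool_pos: [0.635, 0.0492, 0.1827]
tool_rot: [-0.598, -0.377, 0.377, 0.598]
contact_force: [0.9, 0.4, -0.8]
grip_width: 0.002
[-0.12794059 -0.023269  ] [ 0.85805266  0.38345542 -0.76196809] 8.475
```

View pics/wrist7.png

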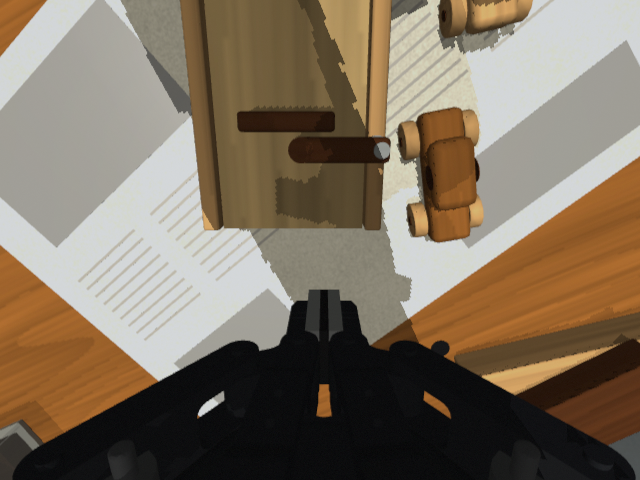

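View pics/scenec7.png

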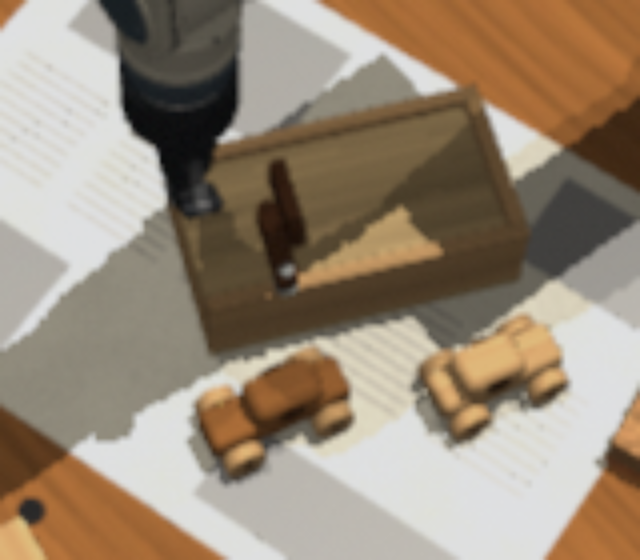

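```bash
python3 - <<'E'
from h import *
n='wrist7'
P={}
for k,u,v,z in [('piv',382,150,.103),('tip',288,150,.102),('ribL',237,132,.101),('ribR',335,132,.101),('wallendL',204,230,.08),('wallendL_in',220,229,.08)]:
    P[k]=box(ray(n,u,v,z));print(k,P[k])
d=P['tip']-P['piv'];print(np.degrees(np.arctan2(d[1],-d[0])))
a=np.load('scene4.npz')['im'].astype(int);b=np.load('scene7.npz')['im'].astype(int)
d=np.abs(a-b).max(2)[305:345,300:400];print((d>60).sum())
E
```

```text
piv [-0.06143395 -0.05906603]
tip [-0.06146409 -0.00085978]
ribL [-0.05079728  0.03024811]
ribR [-0.05080656 -0.02997172]
wallendL [-0.11886936  0.06432392]
wallendL_in [-0.11811876  0.05258194]
89.97033118305374
477
```

```bash
python3 -c "
from plant import r
print(r.hand_in(), r.state()['clock'])"
```

```text
the job is handed in; nothing more can be done
the job is handed in; nothing more can be done
```

The lid is fully home, and the turn-button lies across it behind the rib, at its stop. I handed the job in at about 8.5 s of the 45 s allowed.

- **Lid:** I pushed the rib with the shut fingertips until the lid stopped, at about 7 N. In the last pictures the rib face is at x = -50.8 mm in the box frame; fully home is -51 mm.
- **Button:** with the lid home, I swept it round with the fingertips until it stopped, at about 6 N. It measures 90.0° in the last picture.
- **Box and surroundings:** the button's screw and the end of the box's wall measure within about 1 mm of where they were. The two toy cars beside the box look unmoved. I did not measure the other things on the bench, but I never went near them.
- **A check that didn't help:** comparing the scene pictures before and after the button push showed 477 changed pixels near the cars. I put that down to the arm's moving shadow but did not confirm it.
- **At hand-in:** the fingers were about 180 mm above the bench, touching nothing.

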